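# Make up the pastry order

## Task

Make up the takeaway order: stand the two dark chocolate muffins upright in the small wooden tray, one in each compartment, and put the green pistachio macaron into the glass jar through its neck, then the pink raspberry one on its own after it. The vanilla muffin and the lemon macaron are not part of the order: leave them, the cup and the ramekin where they are.

Things in the scene. Friction and masses are not known exactly. Their poses are not given: they have to be found in the camera images.
- choc_muffin_a: Chocolate muffin, dark brown domed top, cream paper case, 64 mm high, about 85 g. Base 48 mm across; the case widens to 59 mm at 33 mm height; the crown's sides are upright, 62 mm across from 36 to 50 mm height (grip there). Origin: centre of its underside; z up its axis. Like choc_muffin_b; either may go in either compartment.
- choc_muffin_b: The other chocolate muffin, dark brown domed top, cream paper case, 64 mm high, about 85 g. Base 48 mm across; the case widens to 59 mm at 33 mm height; the crown's sides are upright, 62 mm across from 36 to 50 mm height (grip there). Origin: centre of its underside; z up its axis.
- vanilla_muffin: Look-alike, stays where it is: vanilla muffin, golden yellow domed top, cream paper case, 64 mm high, about 85 g. Base 48 mm across; the case widens to 59 mm at 33 mm height; the crown's sides are upright, 62 mm across from 36 to 50 mm height (grip there). Origin: centre of its underside; z up its axis.
- pistachio_macaron: Pistachio macaron: two flat green shells with a paler filling, a round disc 42 mm across and 22 mm high, lying flat on the counter (20 g or so). Origin: centre of its underside; z up along its axis.
- raspberry_macaron: Raspberry macaron: two flat pink shells with a paler filling, a round disc 42 mm across and 22 mm high, lying flat on the counter (20 g or so). Origin: centre of its underside; z up along its axis.
- lemon_macaron: Look-alike, stays where it is: lemon macaron: two flat yellow shells with a paler filling, a round disc 42 mm across and 22 mm high, lying flat on the counter (20 g or so). Origin: centre of its underside; z up along its axis.
- espresso_cup: Bystander: empty white espresso cup, 60 mm across, 55 mm high. Origin: centre of its underside.
- ramekin: Bystander: empty blue ceramic ramekin, 64 mm across, 40 mm high. Origin: centre of its underside.
- order_tray: Fixed pale wooden tray, 200 mm long (its x axis), 110 mm wide (y), walls 24 mm high and 5 mm thick, inner floor 5 mm above the counter. A 5 mm cross wall at x = 0 makes two compartments, centred at x = +48 and -48 mm, y = 0, each about 92 by 100 mm inside. Origin: centre of its underside; z up.
- jar: Fixed open glass jar, 110 mm high, belly 100 mm across, neck 70 mm across outside and 62 mm inside (from 96 mm height to the rim at 110 mm; thin brass ring on the rim). Inner floor at 5 mm. A macaron let go flat over the middle of the mouth drops in. Origin: centre of its underside; z up.
Mind the look-alikes: they are no part of the job. What is shaped like the choc_muffin_a but purple is not meant.

How it is judged:
On the way, in this order (a step that is already met when the one before it is completed fails the run):
1. the pistachio macaron is in the jar (horizontal distance between pistachio_macaron and jar below 0.045 m and height (world z) of pistachio_macaron below 0.06 m), for 0.2 s.
2. then the raspberry macaron is in the jar (horizontal distance between raspberry_macaron and jar below 0.045 m and height (world z) of raspberry_macaron below 0.06 m), for 0.2 s.
At the end, for the whole second after the job is handed in: Both macarons in the jar (underside below 60 mm); a chocolate muffin upright (0.15 rad) on the floor of each tray compartment, 18-80 mm from the cross wall and within 32 mm of the long centre line; all at rest; the other four things upright, within 30 mm of their start (all of step 1 and all of step 2 and y of choc_muffin_a in the frame of order_tray between -0.032 and 0.032 m and height (world z) of each of choc_muffin_a, choc_muffin_b below 0.012 m and angle between each of choc_muffin_a, choc_muffin_b's own z axis and vertical below 0.15 rad and y of choc_muffin_b in the frame of order_tray between -0.032 and 0.032 m and ((x of choc_muffin_a in the frame of order_tray between 0.018 and 0.08 m and x of choc_muffin_b in the frame of order_tray between -0.08 and -0.018 m) or (x of choc_muffin_a in the frame of order_tray between -0.08 and -0.018 m and x of choc_muffin_b in the frame of order_tray between 0.018 and 0.08 m)) and linear speed of each of choc_muffin_a, choc_muffin_b, pistachio_macaron, raspberry_macaron below 0.02 m/s and distance of each of vanilla_muffin, lemon_macaron, espresso_cup, ramekin from where it was at the start of the episode below 0.03 m and angle between each of vanilla_muffin, lemon_macaron, espresso_cup, ramekin's own z axis and vertical below 0.2 rad); the robot touches nothing.
It fails at once if a look-alike or bystander is moved by more than 30 mm: vanilla_muffin (distance of vanilla_muffin from where it was at the start of the episode above 0.03 m).
It fails at once if a look-alike or bystander is moved by more than 30 mm: lemon_macaron (distance of lemon_macaron from where it was at the start of the episode above 0.03 m).
It fails at once if a look-alike or bystander is moved by more than 30 mm: espresso_cup (distance of espresso_cup from where it was at the start of the episode above 0.03 m).
It fails at once if a look-alike or bystander is moved by more than 30 mm: ramekin (distance of ramekin from where it was at the start of the episode above 0.03 m).
It also fails if it takes over 96 s, if anything falls off the work surface, if the arm or the gripper's body presses on something with over 40 N, if the wrist force passes 120 N, or if a joint passes its speed limit or range.

## Robot

A 7-joint arm with a two-finger parallel gripper is mounted at the origin on the work surface. World frame = base frame: x ahead of the robot, y to its left, z up, the work surface at z = 0. Lengths are in m, angles in rad, forces in N, time in s.
With the tool pointing down it reaches from about 0.425 to 0.925 m from the base axis. Payload 6.8 kg.
Tool frame: the origin (TCP) lies midway between the tips of the shut fingers; the grasp point (between the pads) lies 19 mm behind it; z points along the fingers, y is the direction in which the jaws open and shut (so a half turn about z gives the same grasp; the last joint's range is limited). The gripper opens to 85 mm and grips with 20 to 120 N. Pads are 22 mm wide; open, the fingers measure 114 mm over their backs; the gripper's body (76 mm by 85 mm) begins 54 mm behind the grasp point. The pads swing forward as they close: fully open they stand 13 mm farther back than shut.
Start: joints at [1.089, 0.477, 0.022, 1.555, -0.011, 1.109, -0.083], TCP at [0.246, -0.628, 0.201] pointing down, gripper open.
Joint ranges: [-2.96, 2.96], [-0.34, 2.1], [-1.41, 1.46], [0.24, 2.44], [-1.37, 4.51], [0.17, 1.92], [-2.96, 2.96]. Speed limits (rad/s): [2.39, 2.39, 3.14, 3.14, 3.14, 3.14, 3.14].

## Interface

Orientations are given as a unit quaternion [w, x, y, z].
In Python, from station import bot, vision gives the robot as it stands.
- The arm moves only by the tool move_arm, never from a script. Its argument "increments" is text: rows parted by semicolons, each of 7 numbers parted by spaces: the opening, from 0 (shut) to 1 (fully open), then the shift along the world's x, y, z in mm, then the turn, a rotation vector about the world's x, y, z in rad. In form: grip x y z rx ry rz; .... A call has exactly 8 rows; each row shifts and turns the commanded pose from where the row before left it; what a row does not reach is not made up. A row lasts 1/8 s, in which the tool goes at most 62.5 mm and 10.7 degrees, less where a joint would pass 70% of its speed; a pose out of reach is approached as far as the arm can. A call with a gripper value outside its range is refused whole. The fingers move at their own pace and stop on an object; "newtons" is the grip in N (left out, the last holds). Time passes only in rows, so rows that do not move let the fingers close, or fill a call up. It gives the time, the measured TCP pose, the force and the opening at its end, in the units of the state.
- bot.get_obs(): the state, without advancing time (a new reading comes with each control period).
- vision.read_camera(name): name is "scene" or "top"; returns (picture, depth): 384x512x3 uint8, red, green, blue; 384x512 float32, m along the optical axis (not along the pixel's ray), 0 where there is no reading.
- vision.calibration(name): a dict with "fx", "fy", "cx", "cy" (pixels), "k1" (the pictures are not rectified: a ray, as slopes to the right and down, at radius r is drawn at 1 + k1 r^2 times it, then the intrinsics apply), "R" (3x3) and "t" (3): a world point X has camera coordinates R X + t. Camera axes: x right, y down, z forward; pixel columns grow to the right and rows downward; lengths in m; the calibration is good to about 2 mm. A picture is of the moment at which its call begins. calibration takes no time and is no camera call.
- bot.hand_in(): hands the job in, once; it reports no verdict.
The state is a dict: "t": time; "q": joint angles; "joint_vel": joint speeds; "joint_torque": joint torques, N m; "eef_pos": TCP position; "tool_rot": TCP orientation; "contact_force": force on the tool from outside, world axes, zero at the start; "torque": the same for the moment, N m; "gripper_width": opening from 0.0 (shut) to 1.0 (fully open).
Only numpy, scipy, OpenCV 4.12 (cv2) and the standard library are available. Lean on these libraries where they do the work, as an engineer would, in place of code of your own. Each camera call takes 0.05 s, during which the arm holds its last target.

## Working session

There is one attempt and no reset: what is moved stays moved. The work goes in short steps, Python scripts to look and compute and a tool call to move; the robot and the scene stay as the last step left them, time stands still between calls to the robot, and variables do not carry over. Pictures are saved under pics/ and viewed, and the job is handed in when it is done.

Besides the shell and the picture viewer there is one more tool, called by a JSON object that holds its "api" and its "payload", one argument or row to a line. move_arm: Moves the arm, as the interface text tells. Its arguments: {"type":"object","properties":{"increments":{"type":"string"},"newtons":{"type":"number"}},"required":["increments"]}

```bash
mkdir -p pics; ls; python3 - <<'E'
from station import bot, vision
import cv2,numpy as np
for n in ("scene","top"):
    p,d=vision.read_camera(n)
    cv2.imwrite(f"pics/{n}0.png",p[:,:,::-1]); np.savez(f"{n}0.npz",p=p,d=d)
    c=vision.calibration(n); print(n,c)
print(bot.get_obs())
E
```

```text
pics
scene {'fx': 405.42628935860154, 'fy': 405.42628935860154, 'cx': 251.1653383906167, 'cy': 189.63819139603945, 'k1': 0.048611054296940404, 'R': array([[ 0.88116238,  0.47273718, -0.00850968],
       [ 0.35636118, -0.67585572, -0.64515561],
       [-0.31074036,  0.56545433, -0.76400381]]), 't': array([-0.43805187, -0.15427649,  1.10258925])}
top {'fx': 391.0250245798435, 'fy': 391.0250245798435, 'cx': 257.4672688527518, 'cy': 184.22757666645902, 'k1': -0.13551699296929126, 'R': array([[-0.00891602, -0.99988427, -0.01232693],
       [-0.98112163,  0.01112897, -0.19307124],
       [ 0.19318608,  0.01037279, -0.98110731]]), 't': array([0.01457116, 0.49355135, 0.8103485 ])}
{'t': 0.1, 'q': array([ 1.08892722,  0.47771942,  0.02235596,  1.55634396, -0.01155223,
        1.10929311, -0.08312286]), 'joint_vel': array([ 0.00035036, -0.00049048,  0.00066434, -0.00301591, -0.00150531,
       -0.0004772 , -0.00074045]), 'joint_torque': array([ 4.00024146e-03, -5.97759354e+01,  1.61338694e+00, -2.81956118e+01,
        1.27910654e-02,  5.01052142e-03, -1.26200712e-05]), 'eef_pos': array([ 0.24624343, -0.62785916,  0.19972553]), 'tool_rot': array([-7.95777044e-04,  9.82591036e-01,  1.85779940e-01, -1.90336820e-04]), 'contact_force': array([-0.63461293,  0.23915992, -0.44406247]), 'torque': array([-0.01429727, -0.03006359, -0.01361076]), 'gripper_width': 1.0000869747192611}
```

View pics/scene0.png

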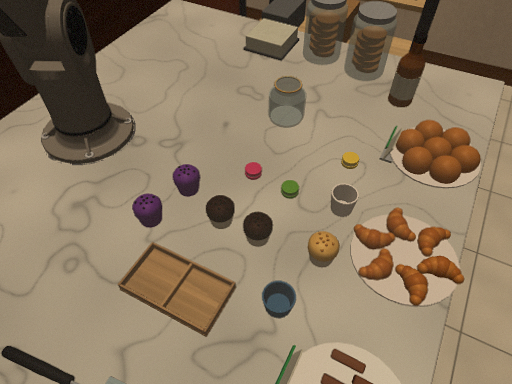

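View pics/top0.png

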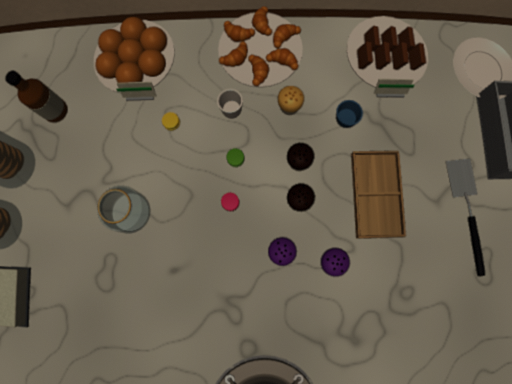

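The scene camera shows two dark-brown domes at (220,210) and (258,227). Two purple ones are at (187,180) and (148,209), and a golden one is at (323,247). In the top view the dark ones are at (300,156) and (300,197), and the purple at (282,251) and (335,262). Green is at (235,157), pink at (230,202), yellow at (171,121), the jar near (125,208) and the tray at (378,195). The dark brown pair without purple hue fits the order. I'll enlarge to confirm.

```bash
cat > h.py <<'E'
import numpy as np,cv2
from station import vision
def cloud(n,d):
    c=vision.calibration(n)
    v,u=np.mgrid[0:384,0:512].astype(float)
    xd=(u-c["cx"])/c["fx"]; yd=(v-c["cy"])/c["fy"]
    x,y=xd.copy(),yd.copy()
    for _ in range(20):
        s=1+c["k1"]*(x*x+y*y); x,y=xd/s,yd/s
    P=np.stack([x*d,y*d,d],-1)-c["t"]
    return P@c["R"]   # R^T (p-t)
def proj(n,X):
    c=vision.calibration(n); p=np.asarray(X)@c["R"].T+c["t"]
    s=p[...,:2]/p[...,2:]; s=s*(1+c["k1"]*(s**2).sum(-1,keepdims=True))
    return s*[c["fx"],c["fy"]]+[c["cx"],c["cy"]]
E
python3 - <<'E'
import numpy as np,cv2
from h import *
T=np.load("top0.npz");S=np.load("scene0.npz")
a=T["p"][90:285,215:355,::-1]; b=S["p"][150:275,120:350,::-1]
a=cv2.resize(a,None,fx=2.8,fy=2.8,interpolation=cv2.INTER_CUBIC);b=cv2.resize(b,None,fx=1.7,fy=1.7,interpolation=cv2.INTER_CUBIC)
im=np.zeros((max(a.shape[0],b.shape[0]),a.shape[1]+b.shape[1],3),np.uint8);im[:a.shape[0],:a.shape[1]]=a;im[:b.shape[0],a.shape[1]:]=b
cv2.imwrite("pics/crop0.png",im);print(im.shape)
# points
for n,D,seeds in (("top",T,dict(ca=(300,156),cb=(300,197),g=(235,157),p=(230,202),y=(171,121),van=(291,99),cup=(231,104),ram=(349,113),pu1=(282,251),pu2=(335,262))),
                  ("scene",S,dict(ca=(258,227),cb=(220,210),g=(290,188),p=(253,170),y=(350,159),van=(323,247),cup=(344,200),ram=(279,299),pu1=(187,180),pu2=(148,209)))):
    P=cloud(n,D["d"]); print(n,"table z",np.median(P[300:340,100:200,2]))
    for k,(u,v) in seeds.items():
        m=np.zeros((384,512),bool);m[v-22:v+22,u-22:u+22]=1
        m&=(P[...,2]>0.012)&(D["d"]>0)
        # nearest blob
        nl,lab,st,ce=cv2.connectedComponentsWithStats(m.astype(np.uint8))
        i=1+np.argmin(np.hypot(*(ce[1:]-[u,v]).T)) if nl>1 else 0
        q=P[lab==i]
        c,r=cv2.minEnclosingCircle(q[:,:2].astype(np.float32))
        print(k,len(q),"zmax %.3f"%np.percentile(q[:,2],98),"circ",np.round(c,4),round(r,4),"mean",q[:,:2].mean(0).round(4))
E
```

```text
(546, 783, 3)
top table z 0.0005082287393723309
ca 627 zmax 0.066 circ [ 0.5568 -0.0869] 0.0314 mean [ 0.5531 -0.0852]
cb 642 zmax 0.067 circ [ 0.4642 -0.0845] 0.0312 mean [ 0.462 -0.083]
g 249 zmax 0.025 circ [0.5644 0.0617] 0.0211 mean [0.5636 0.0613]
p 263 zmax 0.025 circ [0.461  0.0731] 0.0206 mean [0.4604 0.0729]
y 223 zmax 0.025 circ [0.6578 0.2162] 0.0208 mean [0.6563 0.2157]
van 593 zmax 0.067 circ [ 0.695  -0.0694] 0.0312 mean [ 0.6892 -0.0681]
cup 424 zmax 0.058 circ [0.6895 0.0722] 0.0302 mean [0.6926 0.0728]
ram 359 zmax 0.043 circ [ 0.6639 -0.2059] 0.0327 mean [ 0.668  -0.2074]
pu1 651 zmax 0.067 circ [ 0.3488 -0.0416] 0.0311 mean [ 0.3475 -0.0411]
pu2 698 zmax 0.067 circ [ 0.3233 -0.1537] 0.0318 mean [ 0.3238 -0.1512]
scene table z 0.0016894927369135067
ca 765 zmax 0.067 circ [ 0.5594 -0.0867] 0.0314 mean [ 0.5646 -0.096 ]
cb 727 zmax 0.067 circ [ 0.4679 -0.0853] 0.0312 mean [ 0.4734 -0.0935]
g 218 zmax 0.026 circ [0.5682 0.0609] 0.0219 mean [0.5681 0.0583]
p 200 zmax 0.026 circ [0.4634 0.0719] 0.0211 mean [0.4651 0.0703]
y 192 zmax 0.026 circ [0.66   0.2163] 0.0219 mean [0.6593 0.2126]
van 846 zmax 0.067 circ [ 0.6981 -0.0698] 0.0308 mean [ 0.6998 -0.079 ]
cup 670 zmax 0.058 circ [0.6895 0.0716] 0.0309 mean [0.6906 0.0719]
ram 608 zmax 0.043 circ [ 0.6654 -0.2055] 0.0325 mean [ 0.6635 -0.2011]
pu1 651 zmax 0.067 circ [ 0.351  -0.0422] 0.031 mean [ 0.3585 -0.0504]
pu2 742 zmax 0.067 circ [ 0.3247 -0.1556] 0.0313 mean [ 0.3333 -0.1623]
```

View pics/crop0.png

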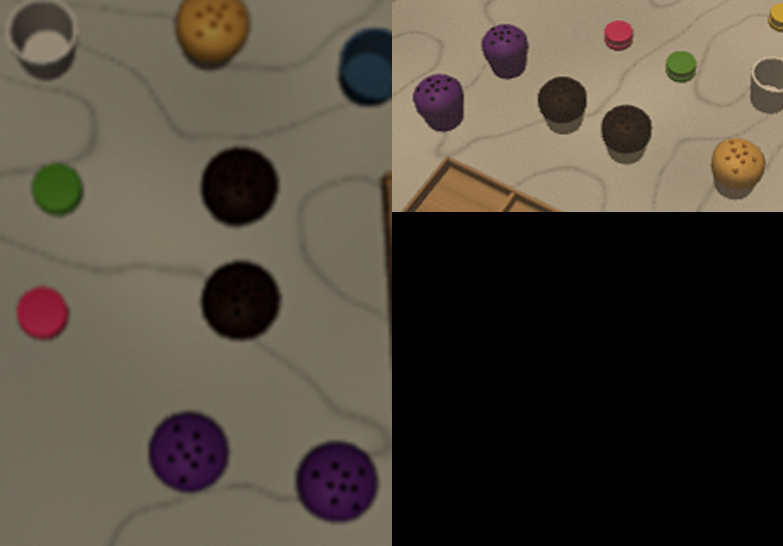

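The crop confirms it: the dark-brown pair in cream cases is at top (300,156) and (300,197), and the two purple ones are clearly different. Next I'll measure the jar and tray.

```bash
python3 - <<'E'
import numpy as np,cv2
from h import *
T=np.load("top0.npz");S=np.load("scene0.npz")
for n,D,jb,tb in (("top",T,(90,180,160,240),(340,140,420,250)),("scene",S,(260,70,315,130),(110,235,245,340))):
    P=cloud(n,D["d"]); 
    u0,v0,u1,v1=jb; q=P[v0:v1,u0:u1].reshape(-1,3); 
    print(n,"z hist",np.histogram(q[:,2],bins=[-.01,.012,.03,.05,.07,.09,.1,.106,.115,.13])[0])
    r=q[(q[:,2]>.103)&(q[:,2]<.12)]
    if len(r)>5:
        print("ring enc",cv2.minEnclosingCircle(r[:,:2].astype(np.float32)),"z",np.median(r[:,2]))
        A=np.c_[2*r[:,:2],np.ones(len(r))];s=np.linalg.lstsq(A,(r[:,:2]**2).sum(1),rcond=None)[0];print("fit",s[:2],np.sqrt(s[2]+s[0]**2+s[1]**2))
    r=q[(q[:,2]>.012)&(q[:,2]<.1)]
    if len(r)>5: print("belly enc",cv2.minEnclosingCircle(r[:,:2].astype(np.float32)))
    u0,v0,u1,v1=tb; q=P[v0:v1,u0:u1].reshape(-1,3)
    r=q[(q[:,2]>.014)&(q[:,2]<.04)]; 
    print("tray",cv2.minAreaRect(r[:,:2].astype(np.float32)),np.percentile(r[:,2],95),len(r), "box", cv2.boxPoints(cv2.minAreaRect(r[:,:2].astype(np.float32))).round(4).tolist())
# known object overlay
a=cv2.resize(T["p"][170:260,80:170,::-1],None,fx=4,fy=4,interpolation=cv2.INTER_CUBIC)
b=cv2.resize(S["p"][60:150,240:330,::-1],None,fx=4,fy=4,interpolation=cv2.INTER_CUBIC)
cv2.imwrite("pics/jar0.png",np.hstack([a,b]))
E
```

```text
top z hist [2543  197  213  151  534  235   51  262    0]
ring enc ((0.43990659713745117, 0.3057415783405304), 0.03621172904968262) z 0.11003137894801657
fit [0.43962705 0.30529102] 0.033057923310774305
belly enc ((0.43938684463500977, 0.3051759898662567), 0.050375793129205704)
tray ((0.4751296639442444, -0.2654411196708679), (0.20177283883094788, 0.11054839938879013), 0.5049089193344116) 0.0263234408073408 935 box [[0.37380000948905945, -0.2110999971628189], [0.37470000982284546, -0.3215999901294708], [0.5764999985694885, -0.3197999894618988], [0.5755000114440918, -0.2092999964952469]]
scene z hist [1742  169  214  288  432  194   98  153    0]
ring enc ((0.4419604539871216, 0.3047292232513428), 0.037268996238708496) z 0.10928026714463518
fit [0.44289689 0.30446898] 0.03319231282410865
belly enc ((0.443928599357605, 0.3040362298488617), 0.05194747820496559)
tray ((0.476793110370636, -0.2658325731754303), (0.20238302648067474, 0.11260804533958435), 0.039152275770902634) 0.026507197617217135 1444 box [[0.37560001015663147, -0.20960000157356262], [0.37560001015663147, -0.3222000002861023], [0.578000009059906, -0.3221000134944916], [0.5778999924659729, -0.2094999998807907]]
```

View pics/jar0.png

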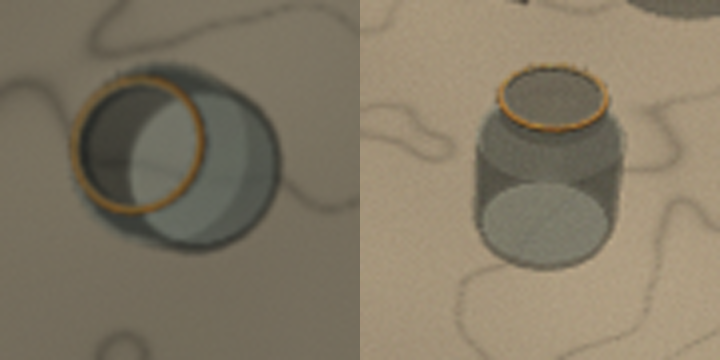

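{"api": "move_arm", "payload": {
  "increments": "1 20 43 0 0 0 -0.0935; 1 20 43 0 0 0 -0.0935; 1 20 43 0 0 0 -0.0935; 1 20 43 0 0 0 -0.0935; 1 20 43 0 0 0 0; 1 20 43 0 0 0 0; 1 20 43 0 0 0 0; 1 20 43 0 0 0 0",
  "newtons": 30
}}

```text
t: 1.1
eef_pos: [0.4067, -0.2828, 0.2004]
tool_rot: [-0.0, 1.0, -0.0, -0.0]
contact_force: [0.2, 0.2, -0.1]
gripper_width: 1.003
```

{"api": "move_arm", "payload": {
  "increments": "1 20 43 0 0 0 0; 1 20 43 0 0 0 0; 1 20 43 0 0 0 0; 1 20 43 0 0 0 0; 1 20 43 -10 0 0 0; 1 20 43 -20 0 0 0; 1 20 43 -30 0 0 0; 1 20 43 -30 0 0 0"
}}

```text
t: 2.1
eef_pos: [0.567, 0.0608, 0.1096]
tool_rot: [0.0, 1.0, -0.0, 0.0]
contact_force: [0.9, -0.3, 0.7]
gripper_width: 1.0
```

```bash
python3 - <<'E'
from station import bot, vision
import cv2,numpy as np
o=bot.get_obs();print({k:np.round(o[k],4) for k in("t","q","eef_pos","tool_rot","contact_force")})
p,d=vision.read_camera("scene");cv2.imwrite("pics/s1.png",p[:,:,::-1])
E
```

```text
{'t': np.float64(2.1), 'q': array([ 0.0043,  0.426 , -0.2796,  1.8794,  0.1518,  0.8565, -1.9228]), 'eef_pos': array([0.567 , 0.0608, 0.1096]), 'tool_rot': array([ 1.e-04,  1.e+00, -3.e-04,  1.e-04]), 'contact_force': array([ 0.9398, -0.2671,  0.6664])}
```

View pics/s1.png

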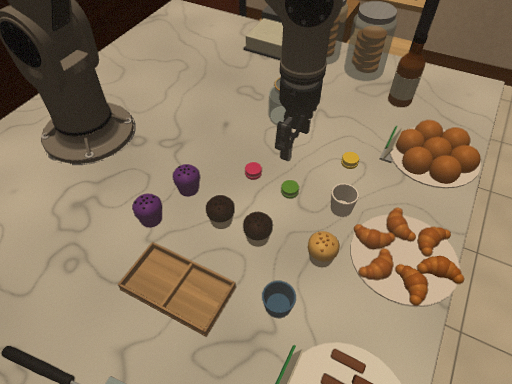

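The arm tracks well: the gripper is above green (290,188) with nothing in the way.

{"api": "move_arm", "payload": {
  "increments": "1 0 0 -40 0 0 0; 1 0 0 -35 0 0 0; 1 0 0 -20 0 0 0; 1 0 0 -11 0 0 0; 0 0 0 0 0 0 0; 0 0 0 0 0 0 0; 0 0 0 0 0 0 0; 0 0 0 0 0 0 0",
  "newtons": 30
}}

```text
t: 3.15
eef_pos: [0.5669, 0.0596, 0.0052]
tool_rot: [-0.0, 1.0, -0.0, 0.001]
contact_force: [0.7, 0.2, -0.2]
gripper_width: 0.148
```

{"api": "move_arm", "payload": {
  "increments": "0 0 0 0 0 0 0; 0 0 0 0 0 0 0; 0 0 0 10 0 0 0; 0 0 0 20 0 0 0; 0 0 0 30 0 0 0; 0 0 0 40 0 0 0; 0 0 0 50 0 0 0; 0 0 0 40 0 0 0"
}}

```text
t: 4.15
eef_pos: [0.5668, 0.0598, 0.1974]
tool_rot: [-0.0, 1.0, -0.0, 0.001]
contact_force: [0.5, 0.1, -0.2]
gripper_width: 0.003
```

```bash
python3 - <<'E'
from station import bot, vision
import cv2,numpy as np
from h import *
o=bot.get_obs();print({k:np.round(o[k],4) for k in("t","q","eef_pos")})
ims=[]
for n in("scene","top"):
    p,d=vision.read_camera(n); u,v=proj(n,o["eef_pos"]).astype(int);print(n,u,v)
    ims.append(cv2.resize(p[max(v-50,0):v+50,max(u-50,0):u+50,::-1],(400,400),interpolation=cv2.INTER_CUBIC))
cv2.imwrite("pics/g2.png",np.hstack(ims))
E
```

```text
{'t': np.float64(4.15), 'q': array([ 0.0258,  0.3251, -0.2979,  1.8004,  0.1097,  1.0302, -1.8847]), 'eef_pos': array([0.5668, 0.0598, 0.1974])}
scene 295 129
top 229 130
```

View pics/g2.png

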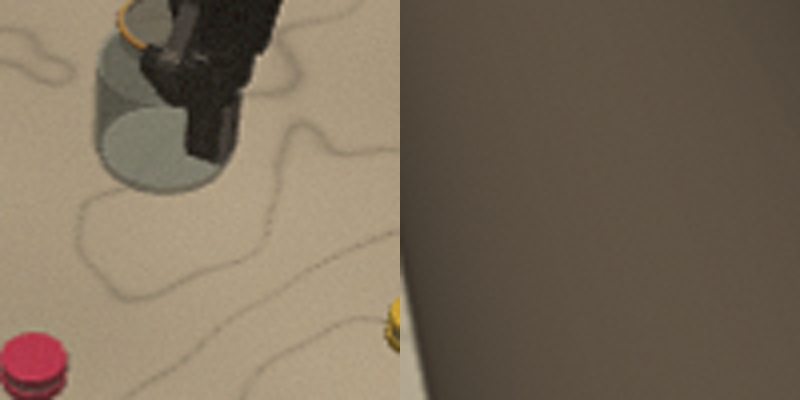

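The fingers closed fully, so the grasp missed. I'll see where the green one is now.

```bash
python3 - <<'E'
from station import bot, vision
import cv2,numpy as np
from h import *
p,d=vision.read_camera("scene");cv2.imwrite("pics/s3.png",p[:,:,::-1])
h=cv2.cvtColor(p,cv2.COLOR_RGB2HSV);P=cloud("scene",d)
m=(h[...,0]>38)&(h[...,0]<75)&(h[...,1]>120)&(h[...,2]>40)
m[:,:250]=0;m[:,330:]=0
m=m&(P[...,2]<.06)
print(np.argwhere(m).mean(0),m.sum(),cv2.minEnclosingCircle(P[m][:,:2].astype(np.float32)),P[m].mean(0),P[m][:,2].max())
E
```

```text
[243.81877023 288.15533981] 309 ((0.6445794105529785, -0.1322629153728485), 0.22768132388591766) [ 0.61836517 -0.05982148  0.03172964] 0.057951993405079526
```

View pics/s3.png

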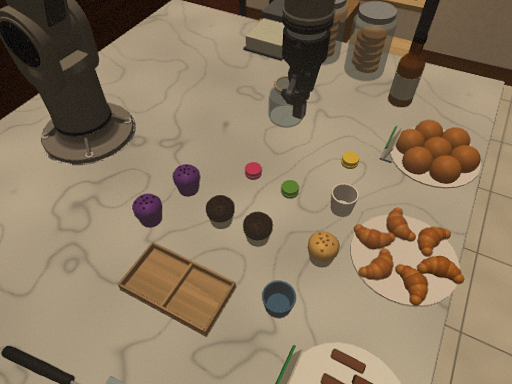

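Green is still at (290,188), untouched, so the fingers shut above it. The visible fingertip is at about (302,115), but the reported TCP projects to (295,129). I'll measure the real tip position from depth.

```bash
python3 - <<'E'
from station import bot, vision
import cv2,numpy as np
from h import *
o=bot.get_obs();print(o["eef_pos"])
p,d=vision.read_camera("scene");P=cloud("scene",d)
c=P[60:140,260:340].reshape(-1,3)
m=(np.hypot(c[:,0]-.567,c[:,1]-.06)<.09)&(c[:,2]>.15)
c=c[m]
for lo in np.arange(.16,.40,.01):
    s=c[(c[:,2]>=lo)&(c[:,2]<lo+.01)]
    if len(s): print(round(lo,2),len(s),s.mean(0).round(3),s[:,:2].min(0).round(3),s[:,:2].max(0).round(3))
v=p[40:160,240:360,::-1];cv2.imwrite("pics/tip3.png",cv2.resize(v,(600,600),interpolation=cv2.INTER_CUBIC))
E
```

```text
[0.5681224  0.05995024 0.19776284]
0.22 1 [0.57  0.054 0.23 ] [0.57  0.054] [0.57  0.054]
0.23 30 [0.574 0.054 0.236] [0.562 0.047] [0.581 0.065]
0.24 56 [0.572 0.052 0.245] [0.558 0.045] [0.58  0.067]
0.25 58 [0.572 0.051 0.255] [0.558 0.044] [0.58  0.066]
0.26 20 [0.577 0.055 0.263] [0.563 0.046] [0.581 0.066]
0.27 54 [0.576 0.052 0.277] [0.558 0.028] [0.583 0.086]
0.28 63 [0.577 0.047 0.284] [0.557 0.019] [0.582 0.096]
0.29 102 [0.577 0.044 0.296] [0.556 0.011] [0.586 0.106]
0.3 108 [0.579 0.045 0.305] [0.557 0.003] [0.586 0.117]
0.31 141 [0.576 0.028 0.315] [ 0.557 -0.003] [0.586 0.117]
0.32 197 [0.575 0.024 0.325] [ 0.557 -0.003] [0.588 0.079]
0.33 178 [0.576 0.037 0.335] [0.548 0.012] [0.589 0.078]
0.34 100 [0.572 0.025 0.345] [0.559 0.018] [0.58  0.052]
0.35 88 [0.573 0.025 0.356] [0.548 0.02 ] [0.603 0.055]
0.36 209 [0.58  0.03  0.365] [0.545 0.021] [0.605 0.058]
0.37 72 [0.584 0.029 0.373] [0.561 0.022] [0.602 0.044]
```

View pics/tip3.png

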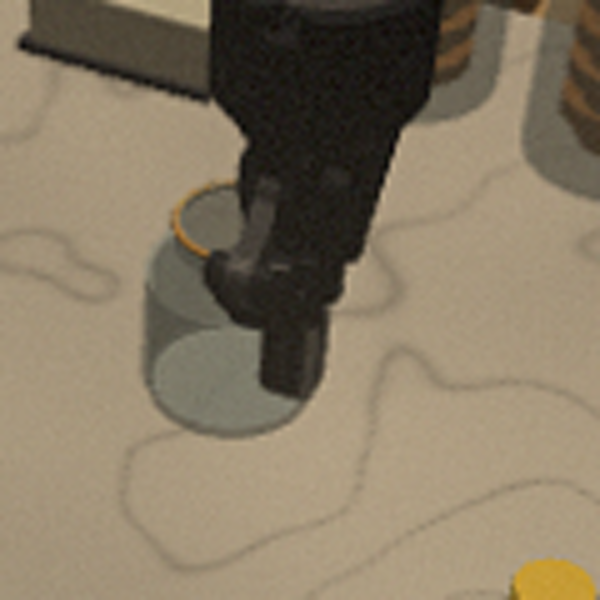

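The real fingertips are about 31 mm above the reported TCP (tip z ≈ 0.229 against 0.198), while x and y agree within 2 mm. I'll treat that as a constant tool-length offset, so true tip z = reported + 0.031, and go down in two stages with a look before closing.

{"api": "move_arm", "payload": {
  "increments": "1 0 1 0 0 0 0; 1 0 0 -20 0 0 0; 1 0 0 -30 0 0 0; 1 0 0 -35 0 0 0; 1 0 0 -35 0 0 0; 1 0 0 -35 0 0 0; 1 0 0 -30 0 0 0; 1 0 0 -20 0 0 0"
}}

```text
t: 5.35
eef_pos: [0.5647, 0.0604, -0.0129]
tool_rot: [0.0, 1.0, 0.0, -0.002]
contact_force: [0.3, 0.4, -0.7]
gripper_width: 0.999
```

```bash
cat > look.py <<'E'
import sys
from station import bot, vision
import cv2,numpy as np
from h import *
o=bot.get_obs();e=o["eef_pos"];print(np.round(e,4),o["gripper_width"],o["contact_force"].round(1),o["t"])
p,d=vision.read_camera("scene");P=cloud("scene",d)
u,v=proj("scene",e+[0,0,.031]).astype(int)
a=p[max(v-60,0):v+60,max(u-60,0):u+60,::-1];cv2.imwrite(f"pics/{sys.argv[1]}.png",cv2.resize(a,None,fx=5,fy=5,interpolation=cv2.INTER_CUBIC))
c=P.reshape(-1,3);lum=p.reshape(-1,3).max(1)
m=(np.hypot(c[:,0]-e[0],c[:,1]-e[1])<.08)&(c[:,2]>e[2]+.02)&(lum<60);c=c[m]
for lo in np.arange(e[2]+.02,e[2]+.10,.008):
    s=c[(c[:,2]>=lo)&(c[:,2]<lo+.008)]
    if len(s)>3: print(round(lo,3),len(s),s[:,:2].min(0).round(3),s[:,:2].max(0).round(3))
E
python3 look.py s4
```

```text
[ 0.5647  0.0604 -0.0129] 0.998817844887289 [ 0.3  0.4 -0.7] 5.35
0.031 11 [0.562 0.102] [0.574 0.106]
0.039 24 [0.559 0.004] [0.574 0.107]
0.047 21 [0.559 0.005] [0.576 0.107]
0.055 20 [0.559 0.003] [0.576 0.106]
0.063 7 [0.569 0.103] [0.575 0.105]
0.071 7 [ 0.571 -0.006] [0.578 0.106]
0.079 39 [ 0.554 -0.013] [0.578 0.014]
```

View pics/s4.png

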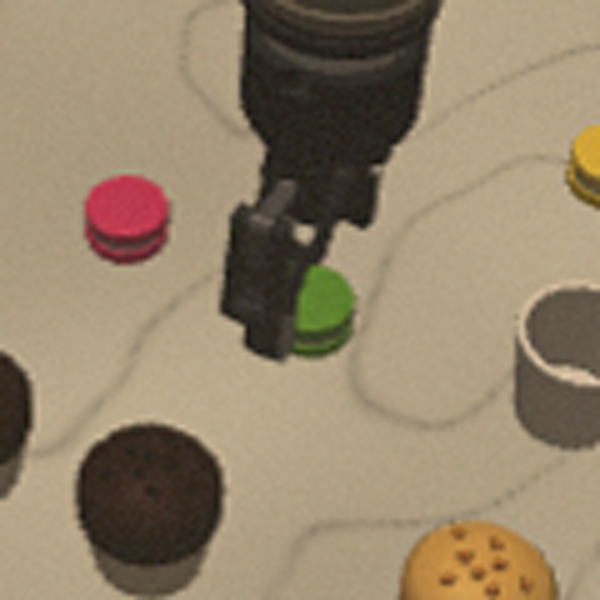

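The open fingers straddle the green macaron, with tips around 31–35 mm as predicted. Going down about 14 mm more and closing.

{"api": "move_arm", "payload": {
  "increments": "1 0 0 -8 0 0 0; 1 0 0 -6 0 0 0; 1 0 0 0 0 0 0; 0 0 0 0 0 0 0; 0 0 0 0 0 0 0; 0 0 0 0 0 0 0; 0 0 0 0 0 0 0; 0 0 0 0 0 0 0",
  "newtons": 30
}}

```text
t: 6.4
eef_pos: [0.5668, 0.0606, -0.0238]
tool_rot: [0.0, 1.0, -0.0, 0.0]
contact_force: [-1.9, -0.5, 5.6]
gripper_width: 0.472
```

{"api": "move_arm", "payload": {
  "increments": "0 0 0 0 0 0 0; 0 0 0 10 0 0 0; 0 0 0 25 0 0 0; 0 0 0 30 0 0 0; 0 0 0 30 0 0 0; 0 0 0 30 0 0 0; 0 0 0 25 0 0 0; 0 0 0 10 0 0 0"
}}

```text
t: 7.4
eef_pos: [0.5673, 0.0608, 0.1375]
tool_rot: [-0.0, 1.0, -0.0, 0.001]
contact_force: [0.2, 0.6, -0.0]
gripper_width: 0.474
```

{"api": "move_arm", "payload": {
  "increments": "0 -10 20 0 0 0 0; 0 -17 32 0 0 0 0; 0 -17 34 0 0 0 0; 0 -18 36 0 0 0 0; 0 -18 36 0 0 0 0; 0 -18 34 0 0 0 0; 0 -17 32 0 0 0 0; 0 -11 20 0 0 0 0"
}}

```text
t: 8.4
eef_pos: [0.4389, 0.3062, 0.1351]
tool_rot: [0.0, 1.0, 0.001, -0.001]
contact_force: [0.4, -0.1, 0.2]
gripper_width: 0.475
```

```bash
python3 look.py s5; python3 -c "
from station import bot;print(bot.get_obs()['q'].round(3))"
```

```text
[0.4389 0.3062 0.1351] 0.4746718936588096 [ 0.4 -0.1  0.2] 8.4
0.163 9 [0.437 0.279] [0.458 0.299]
0.171 22 [0.437 0.271] [0.46  0.332]
0.179 39 [0.434 0.269] [0.458 0.331]
0.187 45 [0.432 0.271] [0.451 0.332]
0.195 44 [0.433 0.272] [0.45 0.33]
0.203 22 [0.433 0.272] [0.451 0.334]
0.211 44 [0.43  0.255] [0.453 0.353]
0.219 78 [0.428 0.251] [0.454 0.357]
0.227 51 [0.428 0.25 ] [0.457 0.361]
0.235 83 [0.427 0.247] [0.458 0.364]
[-0.401  0.355 -0.402  1.932  0.173  0.888 -2.455]
```

View pics/s5.png

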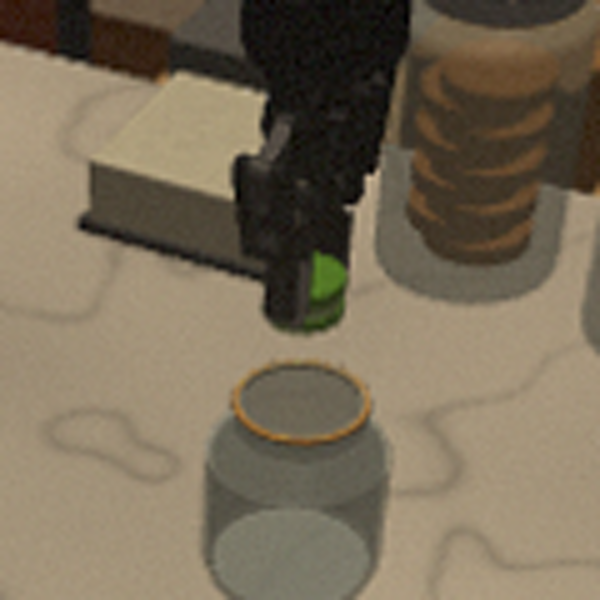

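Green is held flat, at crop (310,295), and centred over the ring at crop (302,400). I'll lower it and release.

{"api": "move_arm", "payload": {
  "increments": "0 0 0 -20 0 0 0; 0 0 0 -18 0 0 0; 0 0 0 -8 0 0 0; 0 0 0 0 0 0 0; 1 0 0 0 0 0 0; 1 0 0 0 0 0 0; 1 0 0 0 0 0 0; 1 0 0 30 0 0 0"
}}

```text
t: 9.45
eef_pos: [0.4392, 0.3034, 0.1184]
tool_rot: [0.001, 1.0, -0.0, -0.002]
contact_force: [-0.1, 0.6, 0.7]
gripper_width: 1.0
```

{"api": "move_arm", "payload": {
  "increments": "1 0 0 40 0 0 0; 1 4 -20 20 0 0 0; 1 4 -34 0 0 0 0; 1 4 -40 0 0 0 0; 1 4 -40 0 0 0 0; 1 3 -40 0 0 0 0; 1 2 -36 0 0 0 0; 1 1 -22 0 0 0 0"
}}

```text
t: 10.45
eef_pos: [0.4625, 0.0705, 0.1799]
tool_rot: [0.0, 1.0, -0.001, 0.0]
contact_force: [-0.2, 0.3, 0.6]
gripper_width: 1.0
```

```bash
cat > both.py <<'E'
import sys
from station import bot, vision
import cv2,numpy as np
o=bot.get_obs();print({k:np.round(o[k],4) for k in("t","q","eef_pos","gripper_width")})
ims=[]
for n in("scene","top"):
    p,d=vision.read_camera(n);np.savez(f"{n}_l.npz",p=p,d=d);ims.append(p[:,:,::-1])
cv2.imwrite(f"pics/{sys.argv[1]}.png",cv2.resize(np.hstack(ims),(800,300),interpolation=cv2.INTER_AREA))
cv2.imwrite(f"pics/{sys.argv[1]}j.png",np.hstack([cv2.resize(ims[0][60:150,240:330],(400,400)),cv2.resize(ims[1][170:260,80:170],(400,400))]))
E
python3 both.py s6
```

```text
{'t': np.float64(10.45), 'q': array([-0.0196,  0.1765, -0.295 ,  2.0403,  0.0643,  0.9329, -1.9217]), 'eef_pos': array([0.4625, 0.0705, 0.1799]), 'gripper_width': np.float64(1.0002)}
```

View pics/s6.png

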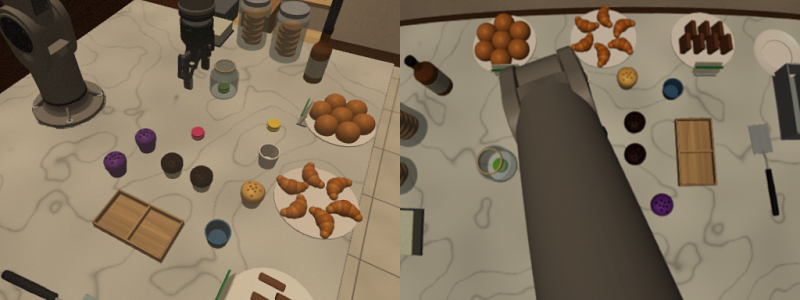

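View pics/s6j.png

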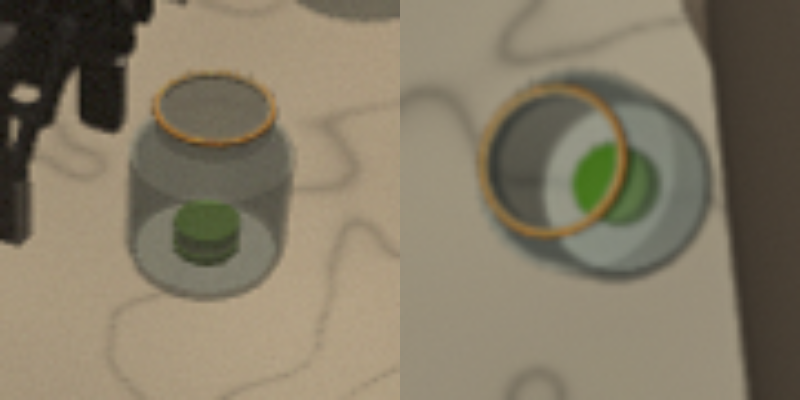

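Green lies flat on the jar floor, at scene crop (207,230). Raspberry next; the gripper is already above (0.4625, 0.0725).

{"api": "move_arm", "payload": {
  "increments": "1 0 0 -30 0 0 0; 1 0 0 -40 0 0 0; 1 0 0 -40 0 0 0; 1 0 0 -40 0 0 0; 1 0 0 -30 0 0 0; 1 0 0 -15 0 0 0; 1 0 0 -9 0 0 0; 1 0 0 0 0 0 0"
}}

```text
t: 11.55
eef_pos: [0.4627, 0.073, -0.0242]
tool_rot: [-0.0, 1.0, 0.0, 0.0]
contact_force: [0.6, 0.2, -0.1]
gripper_width: 0.998
```

```bash
python3 look.py s7
```

```text
[ 0.4627  0.073  -0.0242] 0.9976158147377203 [ 0.6  0.2 -0.1] 11.55
0.02 18 [0.452 0.02 ] [0.473 0.12 ]
0.028 27 [0.454 0.018] [0.473 0.119]
0.036 30 [0.454 0.015] [0.474 0.119]
0.044 24 [0.459 0.017] [0.474 0.118]
0.052 15 [0.462 0.02 ] [0.473 0.118]
0.06 15 [0.461 0.002] [0.476 0.137]
0.068 42 [ 0.453 -0.002] [0.477 0.138]
0.076 57 [ 0.454 -0.001] [0.481 0.14 ]
```

View pics/s7.png

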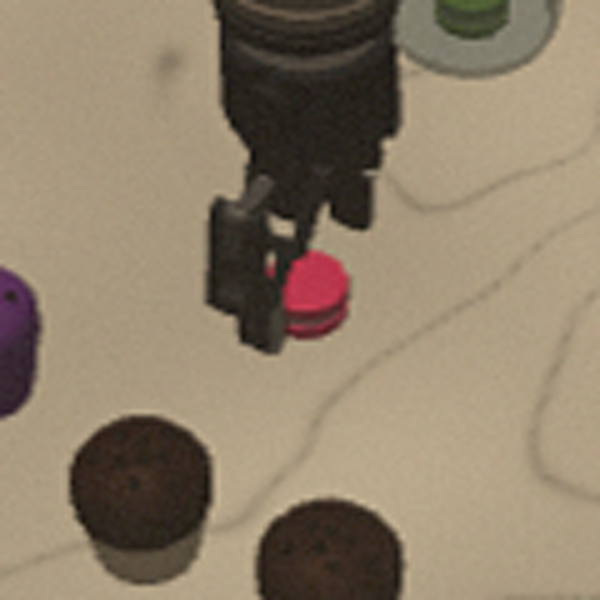

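The fingers straddle the pink macaron evenly. I'll close, lift, and go back to the jar.

{"api": "move_arm", "payload": {
  "increments": "0 0 0 0 0 0 0; 0 0 0 0 0 0 0; 0 0 0 0 0 0 0; 0 0 0 0 0 0 0; 0 0 0 0 0 0 0; 0 0 0 10 0 0 0; 0 0 0 20 0 0 0; 0 0 0 30 0 0 0"
}}

```text
t: 12.6
eef_pos: [0.4618, 0.0725, 0.0363]
tool_rot: [0.0, 1.0, -0.0, -0.001]
contact_force: [0.1, -0.0, -0.9]
gripper_width: 0.475
```

{"api": "move_arm", "payload": {
  "increments": "0 0 0 40 0 0 0; 0 0 0 35 0 0 0; 0 0 0 25 0 0 0; 0 -2 20 0 0 0 0; 0 -3 32 0 0 0 0; 0 -3 38 0 0 0 0; 0 -4 40 0 0 0 0; 0 -4 40 0 0 0 0"
}}

```text
t: 13.6
eef_pos: [0.4462, 0.2436, 0.1363]
tool_rot: [-0.0, 1.0, -0.0, 0.0]
contact_force: [0.5, -0.6, -0.6]
gripper_width: 0.475
```

{"api": "move_arm", "payload": {
  "increments": "0 -4 36 0 0 0 0; 0 -2 18 0 0 0 0; 0 0 8 0 0 0 0; 0 0 0 0 0 0 0; 0 0 0 0 0 0 0; 0 0 0 0 0 0 0; 0 0 0 0 0 0 0; 0 0 0 0 0 0 0"
}}

```text
t: 14.6
eef_pos: [0.4406, 0.3044, 0.1357]
tool_rot: [0.0, 1.0, -0.0, 0.0]
contact_force: [0.5, 0.4, 0.3]
gripper_width: 0.479
```

```bash
python3 look.py s8
```

```text
[0.4406 0.3044 0.1357] 0.4789946260569161 [0.5 0.4 0.3] 14.6
0.172 9 [0.438 0.27 ] [0.449 0.277]
0.18 36 [0.432 0.267] [0.453 0.329]
0.188 47 [0.43  0.268] [0.452 0.328]
0.196 44 [0.431 0.27 ] [0.453 0.333]
0.204 24 [0.439 0.271] [0.453 0.331]
0.212 38 [0.431 0.253] [0.457 0.347]
0.22 77 [0.431 0.25 ] [0.455 0.357]
0.228 53 [0.43  0.248] [0.458 0.363]
0.236 86 [0.43  0.243] [0.459 0.361]
```

View pics/s8.png

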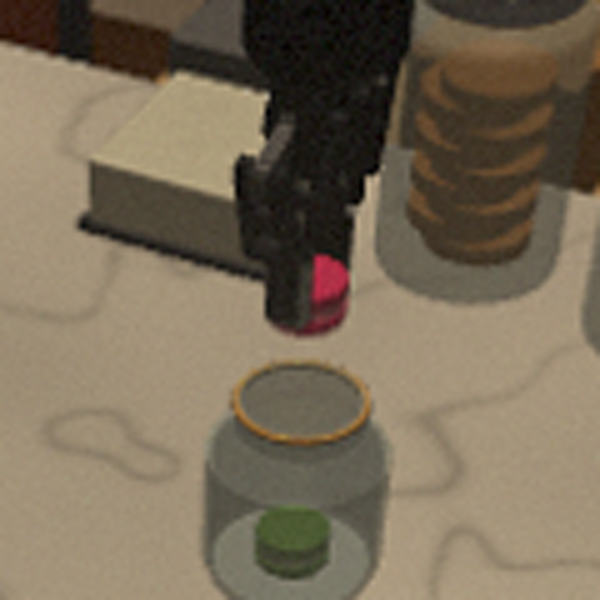

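Pink is held flat over the mouth, crop (312,295), with green below. Releasing it.

{"api": "move_arm", "payload": {
  "increments": "0 0 0 -20 0 0 0; 0 0 0 -18 0 0 0; 0 0 0 -8 0 0 0; 0 0 0 0 0 0 0; 1 0 0 0 0 0 0; 1 0 0 0 0 0 0; 1 0 0 0 0 0 0; 1 0 0 30 0 0 0"
}}

```text
t: 15.65
eef_pos: [0.4392, 0.3034, 0.1183]
tool_rot: [0.001, 1.0, -0.0, -0.002]
contact_force: [0.9, -0.1, 0.4]
gripper_width: 0.999
```

{"api": "move_arm", "payload": {
  "increments": "1 0 0 40 0 0 0; 1 2 -20 20 0 0 0; 1 3 -50 0 0 0 0; 1 4 -56 0 0 0 0; 1 4 -56 0 0 0 0; 1 4 -56 0 0 0 0; 1 4 -56 0 0 0 0; 1 4 -56 0 0 0 0"
}}

```text
t: 16.65
eef_pos: [0.4656, -0.0472, 0.1801]
tool_rot: [0.0, 1.0, -0.0, 0.001]
contact_force: [1.2, 0.2, -0.1]
gripper_width: 1.004
```

```bash
python3 both.py s9
```

```text
{'t': np.float64(16.65), 'q': array([ 0.1504,  0.1692, -0.2029,  2.0456,  0.0425,  0.9295, -1.6459]), 'eef_pos': array([ 0.4656, -0.0472,  0.1801]), 'gripper_width': np.float64(1.0036)}
```

View pics/s9.png

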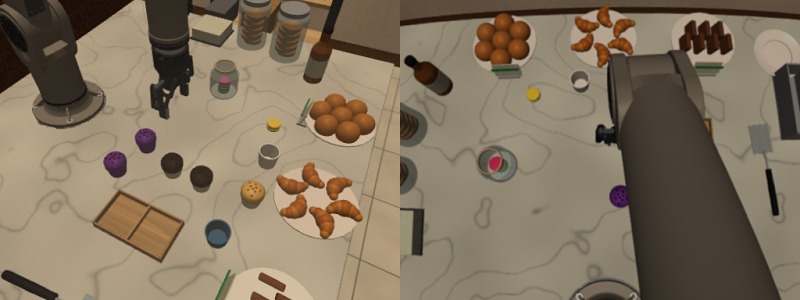

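View pics/s9j.png

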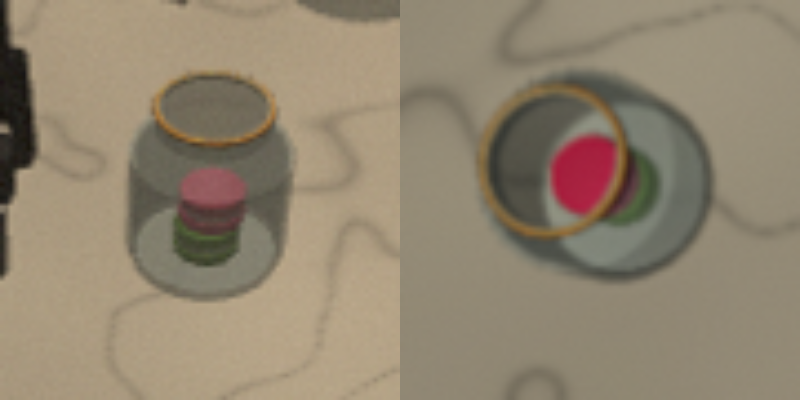

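Pink is stacked on green in the jar, at scene crop (212,200) and (207,240). Next, the nearer chocolate muffin at (0.466, -0.085), with the jaws along y.

{"api": "move_arm", "payload": {
  "increments": "1 1 -20 0 0 0 0; 1 0 -18 0 0 0 0; 1 0 0 -30 0 0 0; 1 0 0 -40 0 0 0; 1 0 0 -35 0 0 0; 1 0 0 -20 0 0 0; 1 0 0 0 0 0 0; 1 0 0 0 0 0 0"
}}

```text
t: 17.75
eef_pos: [0.4673, -0.083, 0.0555]
tool_rot: [-0.0, 1.0, 0.0, 0.001]
contact_force: [0.8, 0.6, 0.2]
gripper_width: 1.0
```

```bash
python3 look.py s10
```

```text
[ 0.4673 -0.083   0.0555] 1.0004742843691443 [0.8 0.6 0.2] 17.75
0.099 17 [ 0.459 -0.04 ] [ 0.476 -0.038]
0.107 39 [ 0.46  -0.139] [ 0.48  -0.038]
0.115 44 [ 0.46  -0.139] [ 0.48  -0.038]
0.123 36 [ 0.46  -0.139] [ 0.479 -0.037]
0.131 27 [ 0.462 -0.139] [ 0.479 -0.037]
0.139 16 [ 0.467 -0.14 ] [ 0.482 -0.029]
0.147 85 [ 0.457 -0.157] [ 0.482 -0.015]
```

View pics/s10.png

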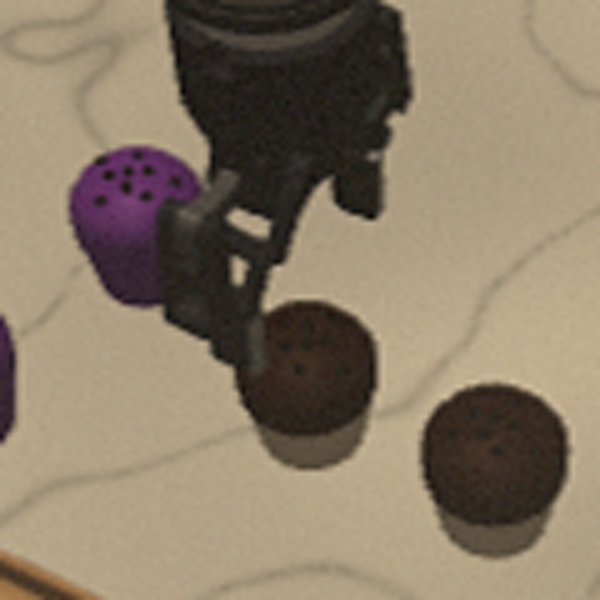

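The finger centre reads y ≈ -0.082, so I'll shift 2 mm and go down to the crown.

{"api": "move_arm", "payload": {
  "increments": "1 0 -2 0 0 0 0; 1 0 0 -15 0 0 0; 1 0 0 -20 0 0 0; 1 0 0 -20 0 0 0; 1 0 0 -13 0 0 0; 0 0 0 0 0 0 0; 0 0 0 0 0 0 0; 0 0 0 0 0 0 0",
  "newtons": 30
}}

```text
t: 18.8
eef_pos: [0.4669, -0.0855, -0.0129]
tool_rot: [0.0, 1.0, -0.0, 0.001]
contact_force: [0.3, 0.6, 0.1]
gripper_width: 0.708
```

{"api": "move_arm", "payload": {
  "increments": "0 0 0 0 0 0 0; 0 0 0 0 0 0 0; 0 0 0 10 0 0 0; 0 0 0 20 0 0 0; 0 0 0 30 0 0 0; 0 0 0 25 0 0 0; 0 0 0 10 0 0 0; 0 0 0 0 0 0 0"
}}

```text
t: 19.8
eef_pos: [0.4668, -0.0855, 0.0821]
tool_rot: [0.0, 1.0, -0.0, 0.001]
contact_force: [-0.0, 0.4, -1.5]
gripper_width: 0.713
```

```bash
python3 look.py s11
```

```text
[ 0.4668 -0.0855  0.0821] 0.7126663231374505 [-0.   0.4 -1.5] 19.8
0.126 26 [ 0.464 -0.129] [ 0.497 -0.089]
0.134 63 [ 0.462 -0.13 ] [ 0.498 -0.08 ]
0.142 94 [ 0.46  -0.129] [ 0.499 -0.053]
0.15 231 [ 0.445 -0.129] [ 0.497 -0.052]
0.158 125 [ 0.454 -0.129] [ 0.489 -0.043]
0.166 88 [ 0.456 -0.147] [ 0.482 -0.029]
0.174 87 [ 0.456 -0.148] [ 0.484 -0.028]
```

View pics/s11.png

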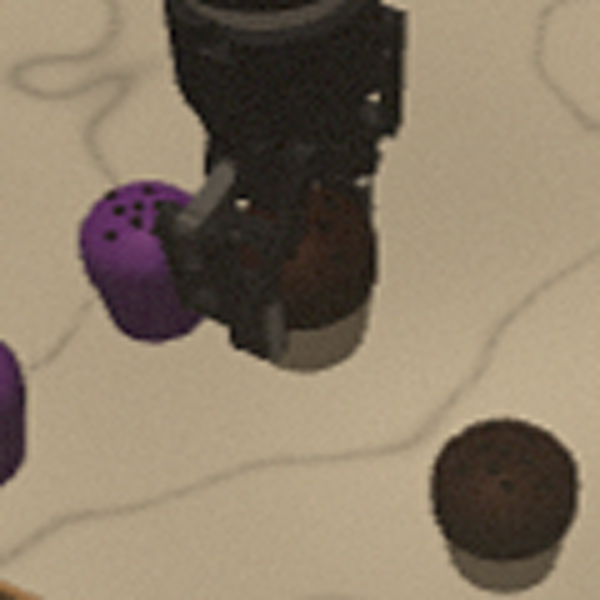

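Held upright, about 95 mm up. Moving to the near compartment centre at (0.428, -0.2655).

{"api": "move_arm", "payload": {
  "increments": "0 -4 -15 0 0 0 0; 0 -5 -24 0 0 0 0; 0 -6 -28 0 0 0 0; 0 -6 -29 0 0 0 0; 0 -6 -28 0 0 0 0; 0 -6 -24 0 0 0 0; 0 -4 -20 0 0 0 0; 0 -2 -12 0 0 0 0"
}}

```text
t: 20.85
eef_pos: [0.4259, -0.2671, 0.0807]
tool_rot: [-0.0, 1.0, -0.001, -0.001]
contact_force: [0.2, 0.7, -0.1]
gripper_width: 0.712
```

{"api": "move_arm", "payload": {
  "increments": "0 0 0 -15 0 0 0; 0 0 0 -20 0 0 0; 0 0 0 -20 0 0 0; 0 0 0 -15 0 0 0; 0 0 0 -8 0 0 0; 0 0 0 0 0 0 0; 0 0 0 0 0 0 0; 0 0 0 0 0 0 0"
}}

```text
t: 21.85
eef_pos: [0.428, -0.2657, 0.0042]
tool_rot: [0.0, 1.0, -0.0, 0.001]
contact_force: [-0.3, 0.5, -0.6]
gripper_width: 0.711
```

```bash
python3 look.py s12
```

```text
[ 0.428  -0.2657  0.0042] 0.7112882684777474 [-0.3  0.5 -0.6] 21.85
0.048 27 [ 0.426 -0.309] [ 0.457 -0.224]
0.056 85 [ 0.428 -0.31 ] [ 0.458 -0.223]
0.064 128 [ 0.413 -0.31 ] [ 0.458 -0.222]
0.072 260 [ 0.418 -0.309] [ 0.456 -0.233]
0.08 186 [ 0.421 -0.318] [ 0.452 -0.215]
0.088 149 [ 0.419 -0.328] [ 0.442 -0.204]
0.096 101 [ 0.418 -0.329] [ 0.444 -0.204]
```

View pics/s12.png

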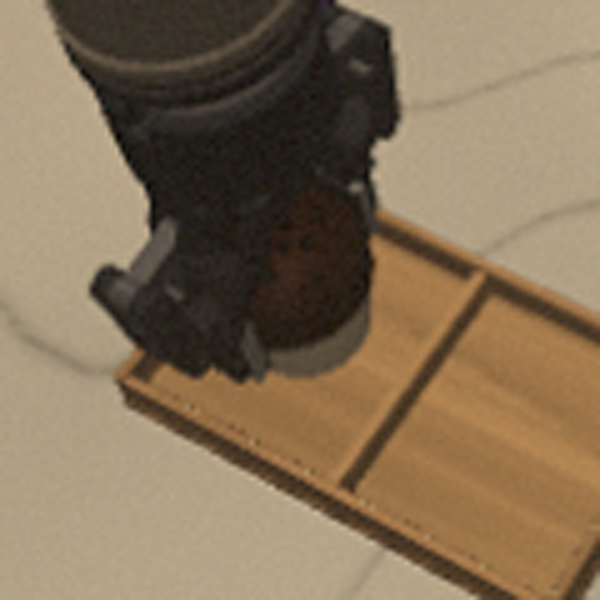

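Centred in the near compartment with its underside about 12 mm above the tray floor. Lowering gently, releasing, and lifting.

{"api": "move_arm", "payload": {
  "increments": "0 0 0 -6 0 0 0; 0 0 0 -4 0 0 0; 0 0 0 -2 0 0 0; 0 0 0 0 0 0 0; 1 0 0 0 0 0 0; 1 0 0 0 0 0 0; 1 0 0 0 0 0 0; 1 0 0 0 0 0 0"
}}

```text
t: 22.9
eef_pos: [0.4275, -0.2654, -0.0084]
tool_rot: [0.0, 1.0, -0.0, 0.0]
contact_force: [0.7, -0.2, 0.3]
gripper_width: 1.0
```

{"api": "move_arm", "payload": {
  "increments": "1 0 0 20 0 0 0; 1 0 0 30 0 0 0; 1 0 0 40 0 0 0; 1 0 0 40 0 0 0; 1 10 20 0 0 0 0; 1 20 40 0 0 0 0; 1 25 45 0 0 0 0; 1 25 40 0 0 0 0"
}}

```text
t: 23.9
eef_pos: [0.508, -0.1189, 0.1218]
tool_rot: [0.0, 1.0, -0.0, 0.0]
contact_force: [-0.1, -0.8, 0.5]
gripper_width: 1.003
```

{"api": "move_arm", "payload": {
  "increments": "1 25 23 0 0 0 0; 1 20 10 0 0 0 0; 1 5 0 0 0 0 0; 1 0 0 -15 0 0 0; 1 0 0 -25 0 0 0; 1 0 0 -15 0 0 0; 1 0 0 0 0 0 0; 1 0 0 0 0 0 0"
}}

```text
t: 24.9
eef_pos: [0.5577, -0.0877, 0.067]
tool_rot: [0.0, 1.0, -0.0, 0.0]
contact_force: [0.3, -0.2, 0.0]
gripper_width: 1.004
```

```bash
python3 look.py s13; python3 both.py s13b
```

```text
[ 0.5577 -0.0877  0.067 ] 1.0038514852227935 [ 0.3 -0.2  0. ] 24.9
0.111 16 [ 0.551 -0.045] [ 0.567 -0.042]
0.119 37 [ 0.551 -0.144] [ 0.569 -0.042]
0.127 33 [ 0.552 -0.144] [ 0.568 -0.042]
0.135 26 [ 0.556 -0.144] [ 0.569 -0.042]
0.143 16 [ 0.558 -0.141] [ 0.568 -0.042]
0.151 11 [ 0.561 -0.156] [ 0.572 -0.036]
0.159 57 [ 0.546 -0.162] [ 0.572 -0.02 ]
{'t': np.float64(24.95), 'q': array([ 0.1794,  0.4667, -0.1705,  1.927 ,  0.1117,  0.7557, -1.6258]), 'eef_pos': array([ 0.558 , -0.0876,  0.0673]), 'gripper_width': np.float64(1.0026)}
```

View pics/s13b.png

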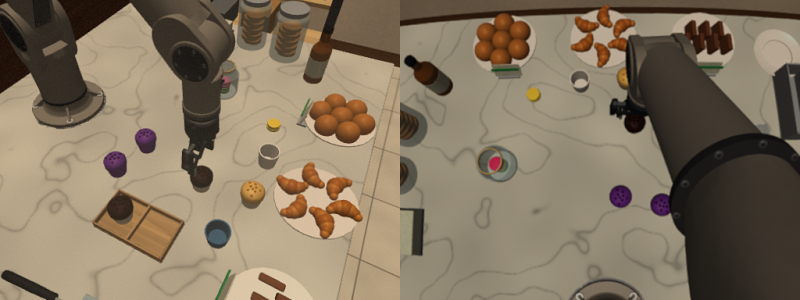

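View pics/s13.png

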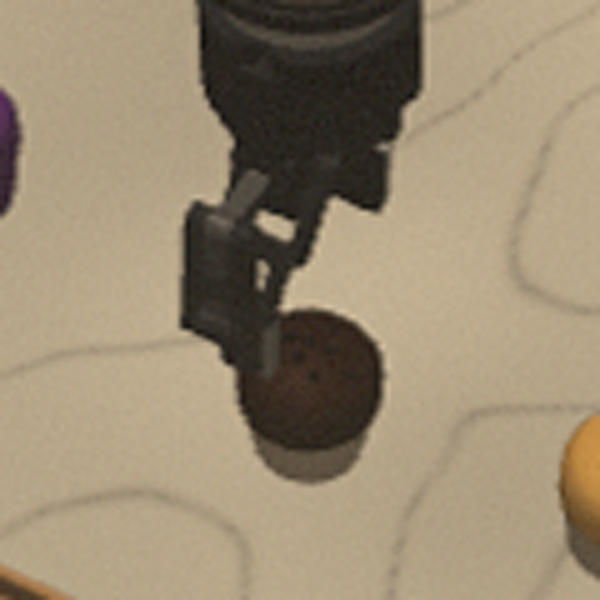

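The first muffin stands in the near compartment, at scene about (154,264). The second is aligned, so I'll go down and grip it.

{"api": "move_arm", "payload": {
  "increments": "1 0 0 -20 0 0 0; 1 0 0 -25 0 0 0; 1 0 0 -22 0 0 0; 1 0 0 -13 0 0 0; 1 0 0 0 0 0 0; 0 0 0 0 0 0 0; 0 0 0 0 0 0 0; 0 0 0 0 0 0 0"
}}

```text
t: 26.05
eef_pos: [0.5584, -0.0875, -0.0121]
tool_rot: [0.0, 1.0, -0.0, 0.001]
contact_force: [-0.8, 0.6, 6.7]
gripper_width: 0.717
```

{"api": "move_arm", "payload": {
  "increments": "0 0 0 0 0 0 0; 0 0 0 0 0 0 0; 0 0 0 10 0 0 0; 0 0 0 25 0 0 0; 0 0 0 30 0 0 0; 0 0 0 25 0 0 0; 0 0 0 10 0 0 0; 0 0 0 0 0 0 0"
}}

```text
t: 27.05
eef_pos: [0.5578, -0.0875, 0.0872]
tool_rot: [0.0, 1.0, -0.0, 0.001]
contact_force: [-0.3, 0.5, -1.6]
gripper_width: 0.715
```

{"api": "move_arm", "payload": {
  "increments": "0 -3 -15 0 0 0 0; 0 -4 -24 0 0 0 0; 0 -5 -28 0 0 0 0; 0 -6 -29 0 0 0 0; 0 -6 -28 0 0 0 0; 0 -5 -24 0 0 0 0; 0 -3 -18 0 0 0 0; 0 -2 -12 0 0 0 0"
}}

```text
t: 28.05
eef_pos: [0.5226, -0.2667, 0.0859]
tool_rot: [-0.0, 1.0, -0.001, -0.001]
contact_force: [-0.4, 0.9, -0.1]
gripper_width: 0.714
```

```bash
python3 look.py s14
```

```text
[ 0.5226 -0.2667  0.0859] 0.7138174061014706 [-0.4  0.9 -0.1] 28.05
0.13 27 [ 0.52 -0.31] [ 0.553 -0.274]
0.138 76 [ 0.524 -0.311] [ 0.555 -0.233]
0.146 170 [ 0.507 -0.311] [ 0.554 -0.234]
0.154 346 [ 0.508 -0.311] [ 0.552 -0.233]
0.162 129 [ 0.514 -0.313] [ 0.545 -0.214]
0.17 145 [ 0.512 -0.329] [ 0.537 -0.208]
0.178 79 [ 0.511 -0.331] [ 0.54  -0.206]
```

View pics/s14.png

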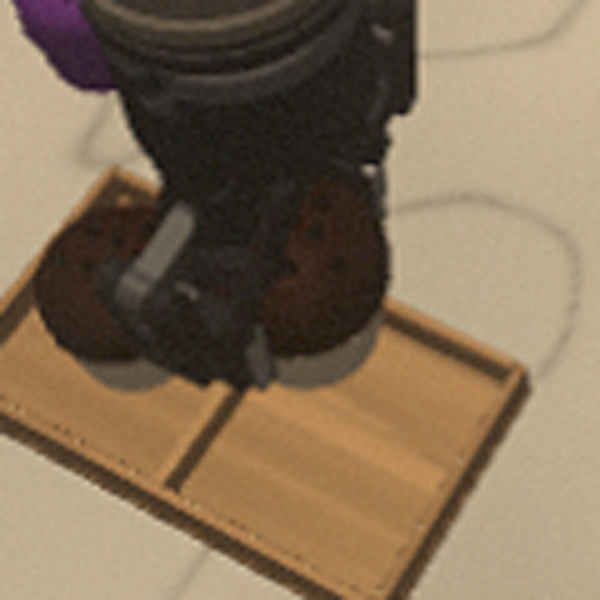

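Held upright over the far compartment. Lowering.

{"api": "move_arm", "payload": {
  "increments": "0 0 0 -20 0 0 0; 0 0 0 -25 0 0 0; 0 0 0 -22 0 0 0; 0 0 0 -14 0 0 0; 0 0 0 -7 0 0 0; 0 0 0 -4 0 0 0; 0 0 0 -2 0 0 0; 0 0 0 0 0 0 0"
}}

```text
t: 29.1
eef_pos: [0.5239, -0.2656, -0.0069]
tool_rot: [0.0, 1.0, -0.0, 0.0]
contact_force: [-0.2, -0.4, -1.8]
gripper_width: 0.714
```

{"api": "move_arm", "payload": {
  "increments": "0 0 0 -1 0 0 0; 0 0 0 0 0 0 0; 1 0 0 0 0 0 0; 1 0 0 0 0 0 0; 1 0 0 0 0 0 0; 1 0 0 0 0 0 0; 1 0 0 20 0 0 0; 1 0 0 30 0 0 0"
}}

```text
t: 30.1
eef_pos: [0.523, -0.2652, 0.0425]
tool_rot: [-0.0, 1.0, -0.0, -0.001]
contact_force: [1.0, 0.0, 0.9]
gripper_width: 1.003
```

{"api": "move_arm", "payload": {
  "increments": "1 0 0 45 0 0 0; 1 0 0 50 0 0 0; 1 -15 -25 20 0 0 0; 1 -25 -45 0 0 0 0; 1 -28 -50 0 0 0 0; 1 -28 -50 0 0 0 0; 1 -28 -50 0 0 0 0; 1 -20 -40 0 0 0 0"
}}

```text
t: 31.1
eef_pos: [0.3775, -0.5278, 0.1583]
tool_rot: [0.001, 1.0, -0.001, 0.0]
contact_force: [0.3, 0.3, 0.8]
gripper_width: 0.999
```

{"api": "move_arm", "payload": {
  "increments": "1 -15 -20 0 0 0 0; 1 -15 -20 0 0 0 0; 1 -10 -10 0 0 0 0; 1 0 0 0 0 0 0; 1 0 0 0 0 0 0; 1 0 0 0 0 0 0; 1 0 0 0 0 0 0; 1 0 0 0 0 0 0"
}}

```text
t: 32.1
eef_pos: [0.3398, -0.5751, 0.1566]
tool_rot: [-0.0, 1.0, 0.0, 0.0]
contact_force: [-0.6, -0.4, -0.1]
gripper_width: 0.996
```

```bash
python3 both.py s15; python3 - <<'E'
import numpy as np,cv2
from h import *
seeds=dict(near=(.428,-.2655),far=(.524,-.2655),y=(.658,.2162),van=(.6965,-.0696),cup=(.6895,.072),ram=(.665,-.2057))
for n in("scene","top"):
    D=np.load(n+"_l.npz");P=cloud(n,D["d"])
    for k,s in seeds.items():
        m=(np.hypot(P[...,0]-s[0],P[...,1]-s[1])<.045)&(P[...,2]>(.034 if k in("near","far") else .012))
        q=P[m]
        if len(q)>20:
            print(n,k,len(q),"zmax %.3f"%np.percentile(q[:,2],98),cv2.minEnclosingCircle(q[:,:2].astype(np.float32)))
E
```

```text
{'t': np.float64(32.1), 'q': array([ 0.9692,  0.5059, -0.0358,  1.6133,  0.0202,  1.0228, -0.643 ]), 'eef_pos': array([ 0.3398, -0.5751,  0.1566]), 'gripper_width': np.float64(0.9964)}
scene near 874 zmax 0.072 ((0.4280410706996918, -0.26596909761428833), 0.030949877575039864)
scene far 986 zmax 0.072 ((0.5247637033462524, -0.2653999924659729), 0.03230976685881615)
scene y 194 zmax 0.026 ((0.6584895253181458, 0.21553237736225128), 0.021385977044701576)
scene van 850 zmax 0.067 ((0.6978854537010193, -0.06962881982326508), 0.03076275624334812)
scene cup 664 zmax 0.058 ((0.69069904088974, 0.07146688550710678), 0.030306421220302582)
scene ram 605 zmax 0.043 ((0.6650395393371582, -0.2054421603679657), 0.03268586844205856)
top near 650 zmax 0.071 ((0.42667943239212036, -0.26427388191223145), 0.032112881541252136)
top far 645 zmax 0.072 ((0.5232614874839783, -0.26473376154899597), 0.031907059252262115)
top y 224 zmax 0.026 ((0.6575618982315063, 0.21616658568382263), 0.0208898838609457)
top van 596 zmax 0.067 ((0.6958087682723999, -0.06930121779441833), 0.031070169061422348)
top cup 431 zmax 0.058 ((0.6893529891967773, 0.07223105430603027), 0.030140424147248268)
top ram 363 zmax 0.042 ((0.6633984446525574, -0.20560197532176971), 0.03229186683893204)
```

View pics/s15.png

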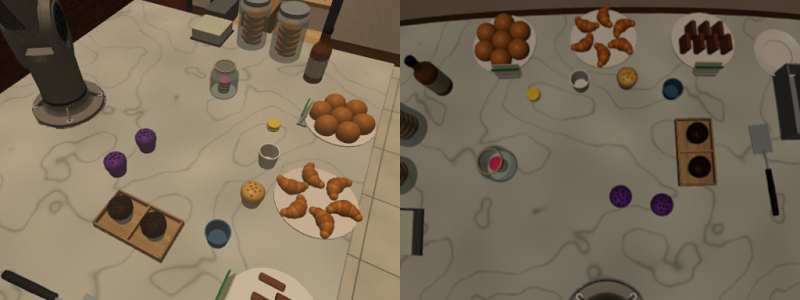

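View pics/s15j.png

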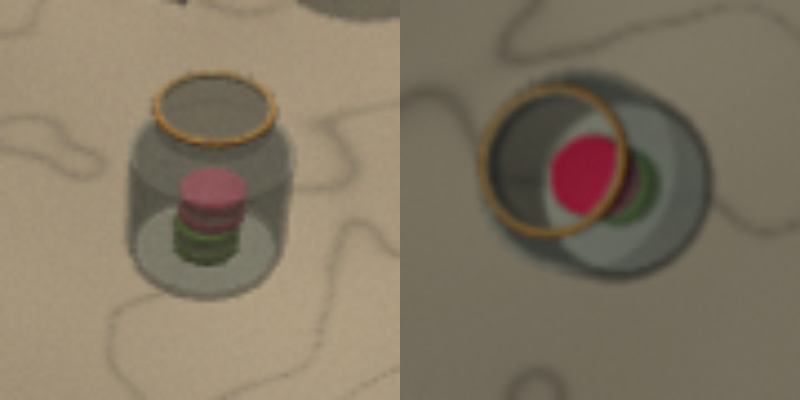

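Everything is in place: both muffins are upright and centred on the tray floor, the macarons are stacked in the jar, the bystanders haven't moved, and the arm is clear. Handing in.

```bash
python3 -c "
from station import bot;print(bot.hand_in())"
```

```text
the job is handed in; nothing more can be done
None
```

The takeaway order is made up and handed in at about 32 s of the 96 s allowed. The pistachio macaron went into the jar first, then the raspberry one, and the two chocolate muffins stand upright in the tray, one per compartment.

**Last checks (both cameras):**
- **Muffins:** they sit about 48 mm either side of the cross wall and within 2 mm of the long centre line. Their tops are at about 72 mm, which fits a 64 mm muffin on the 5 mm floor plus the cameras' 2–3 mm high bias.
- **Macarons:** the raspberry lies stacked on the pistachio in the jar, so its underside is well below 60 mm. I judged this from the pictures, not from a depth measurement.
- **Bystanders:** the vanilla muffin, lemon macaron, cup and ramekin are within about 2 mm of where they started.
- **Arm:** the gripper was empty and well clear of everything.

**What failed or disagreed:**
- **First pistachio grasp:** it closed on nothing. The real fingertips sit about 31 mm higher than the reported TCP. I measured that from depth, corrected for it, and every later grasp held; the macaron had not been moved.
- **Cameras:** they disagreed by 2–4 mm in x on some objects, so I worked from positions between the two.
- **Verdict:** the hand-in reported none.

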